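Turn the reversible tube rack over on the edge of the cold plate

TASK

The reversible tube rack lies on the bench with its wide wells up; it is wanted on the aluminium cold plate with its small wells up. Do not pick it up: with the fingertips push it against the near edge of the cold plate, tip it up there and flip it over that edge onto the plate, then push it on until it lies flat and wholly on the plate with nothing hanging over. Leave the other things where they are.

Things in the scene. Friction and masses are not known exactly. Their poses are not given: they have to be found in the camera images.
- rack: loose white slab-like tube rack, 76 (its x) by 150 (y) by 18 mm (z), 77 to 154 g. Starts flat on the bench, its face with 4 x 8 wide wells (11 mm) up; the other face has 8 x 16 small wells (5.5 mm). Origin: centre of the small-well face (underside at the start). z points out of the wide-well face. Its -x long side is towards the robot at the start, its x within 0.25 rad of the plate's x
- rack_mid (a point): the middle of the rack's slab, 9 mm from either face; axes as the rack
- rack_corner0 (a point): corner of the rack at its -x, -y, at half thickness (9 mm from either face)
- rack_corner1 (a point): corner of the rack at its -x, +y, at half thickness
- rack_corner2 (a point): corner of the rack at its +x, +y, at half thickness
- rack_corner3 (a point): corner of the rack at its +x, -y, at half thickness
- cold_plate: fixed aluminium plate flat on the bench beyond the rack, 200 (its x) by 300 (y) by 10 mm high, upright sides. Origin: centre of its underside, on the bench; x points away from the robot, square to the near edge, the 300 mm long side at its x = -100 mm. At the start the rack's centre is 53 to 88 mm in front of that edge and within 55 mm of its middle along it
- tube_box: bystander: loose blue box of small tubes, 62 (its x) x 86 (y) x 57 mm, standing somewhere along the far half of the cold plate; its centre is 58 mm beyond the plate's centre along the plate's x. Origin: centre of its underside
- reagent: bystander: loose brown screw-cap jar, 48 mm across, 95 mm high, upright on the bench to one side of the rack. Origin: centre of its underside
- tube50: bystander: loose clear 50 mL tube with a flared foot 38 mm across and a blue cap, 105 mm high, upright on the bench to the other side of the rack. Origin: centre of its underside
- marker: bystander: loose marker pen, 124 mm long and 17 mm thick, lying on the bench on the cold plate's -y side. Origin: its middle, on the bench; x along the pen
Not all that is in view belongs to the job. What is shaped like the rack but pink or yellow is not meant.

How it is judged:
On the way, in this order (a step that is already met when the one before it is completed fails the run):
1. the rack, still flat and wide wells up, bears against the edge of the cold plate (contact force between rack and cold_plate above 0.2 N and angle between rack's own z axis and vertical below 0.35 rad), for 0.04 s.
2. the rack is tipped up at the near edge of the cold plate (40 to 110 degrees, its middle between 70 mm in front of and 50 mm beyond the edge) (angle between rack's own z axis and vertical between 0.7 and 1.92 rad and x of rack_mid in the frame of cold_plate between -0.17 and -0.05 m), for 0.04 s.
At the end, for the whole second after the job is handed in: the rack lies still and flat (within 0.08 rad) on the cold plate with its small wells up, its middle 19 mm (+-3) above the bench and all four corners within the plate's outline (angle between rack's own z axis and vertical above 3.06 rad and z of rack_mid in the frame of cold_plate between 0.016 and 0.022 m and x of rack_corner0 in the frame of cold_plate between -0.1 and 0.1 m and y of rack_corner0 in the frame of cold_plate between -0.15 and 0.15 m and x of rack_corner1 in the frame of cold_plate between -0.1 and 0.1 m and y of rack_corner1 in the frame of cold_plate between -0.15 and 0.15 m and x of rack_corner2 in the frame of cold_plate between -0.1 and 0.1 m and y of rack_corner2 in the frame of cold_plate between -0.15 and 0.15 m and x of rack_corner3 in the frame of cold_plate between -0.1 and 0.1 m and y of rack_corner3 in the frame of cold_plate between -0.15 and 0.15 m and linear speed of rack below 0.02 m/s); the robot touches nothing.
It fails at once if the rack is picked up: its middle over 65 mm above the bench, or over 45 mm while it is within 0.4 rad of flat (height (world z) of rack_mid above 0.065 m or (height (world z) of rack_mid above 0.045 m and (angle between rack's own z axis and vertical below 0.4 rad or angle between rack's own z axis and vertical above 2.74 rad))).
It fails at once if the tube box, jar, 50 mL tube or marker is moved by more than 15 mm (distance of any of tube_box, reagent, tube50, marker from where it was at the start of the episode above 0.015 m).
It also fails if it takes over 67 s, if anything falls off the work surface, if the arm or the gripper's body presses on something with over 40 N, if the wrist force passes 120 N, or if a joint passes its speed limit or range.

ROBOT

A 7-joint arm with a two-finger parallel gripper is mounted at the origin on the work surface. World frame = base frame: x ahead of the robot, y to its left, z up, the work surface at z = 0. Lengths are in m, angles in rad, forces in N, time in s.
With the tool pointing down it reaches from about 0.4 to 0.85 m from the base axis. Payload 6.9 kg.
Tool frame: the origin (TCP) lies midway between the tips of the shut fingers; the grasp point (between the pads) lies behind it (ctrl.pinch_z is the z of the grasp point in the tool frame, in m); z points along the fingers, y is the direction in which the jaws open and shut (so a half turn about z gives the same grasp; the last joint's range is limited). The gripper opens to 85 mm and grips with 20 to 120 N. Pads are 22 mm wide; open, the fingers measure 114 mm over their backs; the gripper's body (76 mm by 85 mm) begins 54 mm behind the grasp point. The pads swing forward as they close: fully open they stand 13 mm farther back than shut.
Start: joints at [1.44, 0.507, -0.238, 1.5, 0.126, 1.149, -0.155], TCP at [0.146, -0.608, 0.231] pointing down, gripper open.
Joint ranges: [-3.08, 3.08], [-0.24, 2.05], [-1.43, 1.35], [0, 2.5], [-1.52, 4.66], [0.17, 1.96], [-2.89, 2.89]. Speed limits (rad/s): [2.39, 2.39, 3.14, 3.14, 3.14, 3.14, 3.14].

INTERFACE

Orientations are given as a unit quaternion [w, x, y, z].
In Python, from station import ctrl, get_state, vision, ticket, models gives the robot as it stands. Calls block until the motion is done:
- ctrl.movep(position, orientation): joint-space move of the TCP to a pose.
- ctrl.movel(position, frame=None, max_speed=0.15): straight line of the TCP; frame=None keeps the orientation; max_speed is the mean speed in m/s.
- ctrl.set_joints(angles): joint-space move.
- ctrl.ungrasp() and ctrl.close_gripper(force=None): open the fingers fully, or close them until they stop; force is the grip in N (None keeps the last).
- ctrl.pause(seconds).
- ctrl.ik(position, orientation): joint angles nearest the present ones, or None.
- get_state(): the state.
- vision.grab_frame(name): name is "scene" or "top" or "wrist"; returns (picture, depth): 480x640x3 uint8, blue, green, red; 480x640 float32, m along the optical axis (not along the pixel's ray), 0 where there is no reading.
- vision.camera_info(name): a dict with "mtx" (3x3 intrinsics, pixels), "R" (3x3) and "t" (3): a world point X has camera coordinates R X + t; the wrist camera has in their place "hand_eye" (4x4, takes a point from camera to tool coordinates, whose origin is the TCP and whose axes are the flange's). Camera axes: x right, y down, z forward; pixel columns grow to the right and rows downward; lengths in m; the calibration is good to about 2 mm. A picture is of the moment at which its call begins: read the wrist's pose just before it. camera_info takes no time and is no camera call.
A pose or a line that the arm cannot do raises ctrl.Unreachable and nothing moves.
- ticket.close_job(): hands the job in, once; it reports no verdict.
Trained networks look in the newest picture that a camera, given by its name, has taken for a name from the list of things; names that differ only in an ending like _2 or _b are one class to them, and where a whole thing is asked for, a point or a joint stands for the part that bears it (a point fixed in the world has none). Each returns a list of dicts, best first, with "p" (0 to 1); they miss things now and then, are a little off and sometimes report something else, mostly with a low value. They report only what shows in the picture. A call takes as long as a camera call. They do not tell look-alikes from the thing itself.
- models.recognise(camera, target): "point" ([column, row] in pixels, amid what is visible of it).
- models.masks_of(camera, target): "mask" (480x640 bool, what is visible of it) and "point" ([column, row] in pixels, amid what is visible of it).
The state is a dict: "time": time; "qpos": joint angles; "qd": joint speeds; "tau": joint torques, N m; "tcp_pos": TCP position; "eef_rot": TCP orientation; "contact_force": force on the tool from outside, world axes, zero at the start; "wrist_torque": the same for the moment, N m; "width": finger opening in m.
Only numpy, scipy, OpenCV 4.12 (cv2) and the standard library are available. Lean on these libraries where they do the work, as an engineer would, in place of code of your own. Each camera call takes 0.05 s, during which the arm holds its last target. There are 200 camera calls.

## Working session

There is one attempt and no reset: what is moved stays moved. The work goes in short steps, each a Python script; the robot and the scene stay as the last script left them, time stands still between calls to the robot, and variables do not carry over. Pictures are saved under pics/ and viewed, about 8 in all and at most 12, crops included, and the job is handed in when it is done.

```bash
ls; mkdir -p pics; python3 - <<'E'
from station import ctrl, get_state, vision
import cv2
print(get_state(), ctrl.pinch_z)
for n in("top","scene"):
    p,d=vision.grab_frame(n); cv2.imwrite(f"pics/{n}0.png",p)
    c=vision.camera_info(n); print(n,c["mtx"],c["R"],c["t"])
print(vision.camera_info("wrist"))
E
```

```text
pics
{'time': 0.0, 'qpos': array([ 1.44047942,  0.50834461, -0.23752171,  1.50117242,  0.12570741,
        1.14891217, -0.1547816 ]), 'qd': array([ 5.60767273e-04,  6.24827500e-04,  9.24339460e-04,  3.80760793e-04,
       -1.13162462e-03,  9.84600955e-05,  3.19193757e-04]), 'tau': array([ 8.36893810e-05, -6.20590281e+01, -2.18622990e+00, -2.49645281e+01,
        1.27883605e-02,  1.22892269e-02, -3.50428721e-06]), 'tcp_pos': array([ 0.1458189 , -0.60720874,  0.23041172]), 'eef_rot': array([-9.13425116e-04,  9.93054037e-01,  1.17655545e-01, -1.31902693e-04]), 'contact_force': array([ 0.15872521,  0.62483878, -0.32557683]), 'wrist_torque': array([-0.04169492,  0.01348499,  0.033749  ]), 'width': 0.08537451766492628} -0.0187
top [[495.63498908   0.         319.42149246]
 [  0.         495.63498908 233.9003165 ]
 [  0.           0.           1.        ]] [[ 0.02629484 -0.99961032  0.00936938]
 [-0.98849533 -0.0273967  -0.14874946]
 [ 0.14894819 -0.00535025 -0.98883053]] [-0.0035381   0.5595558   0.97754967]
scene [[445.4155389    0.         316.73708575]
 [  0.         445.4155389  239.31811383]
 [  0.           0.           1.        ]] [[-0.57443799  0.81837173  0.01699139]
 [ 0.63330159  0.45749207 -0.62420357]
 [-0.51860399 -0.34780557 -0.78107694]] [ 0.28918107 -0.33712057  1.06656845]
{'mtx': array([[423.66169546,   0.        , 322.38412349],
       [  0.        , 423.66169546, 243.18069999],
       [  0.        ,   0.        ,   1.        ]]), 'hand_eye': array([[-5.53055838e-04, -9.54518398e-01, -2.98151508e-01,
         7.57186546e-02],
       [ 9.99999835e-01, -4.81547333e-04, -3.13296951e-04,
        -4.75204097e-04],
       [ 1.55473641e-04, -2.98151632e-01,  9.54518507e-01,
        -1.42943206e-01],
       [ 0.00000000e+00,  0.00000000e+00,  0.00000000e+00,
         1.00000000e+00]])}
```

View pics/top0.png

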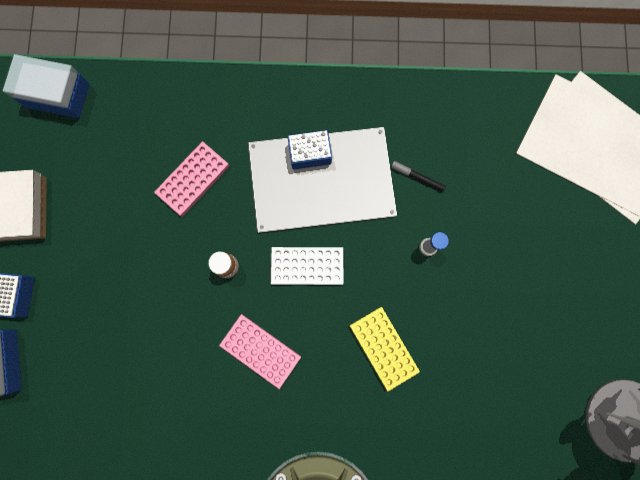

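View pics/scene0.png

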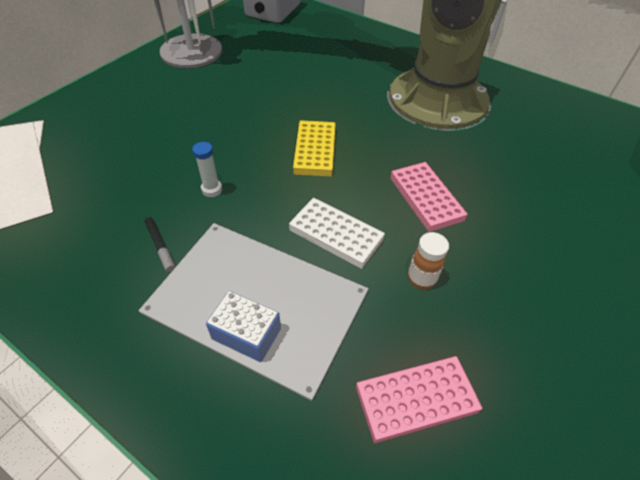

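The scene is clear. The only white rack is at top-view pixel (307,266), with its 4x8 wide wells up. The pink ones at (191,178) and (260,351) and the yellow one at (384,348) are look-alikes. The plate is at (322,180), the box at (310,149), the jar at (223,265) and the 50 mL tube at (434,244). Next I measure positions from both cameras.

```bash
cat > h.py <<'E'
from station import ctrl, get_state, vision, models
import numpy as np, cv2
def pts(cam, mask, d):
    c=vision.camera_info(cam); K=c["mtx"]
    v,u=np.nonzero(mask&(d>0)); z=d[v,u]
    P=np.stack([(u-K[0,2])/K[0,0]*z,(v-K[1,2])/K[1,1]*z,z])
    return (c["R"].T@(P-np.array(c["t"])[:,None])).T
def white(p): # bright unsaturated
    h=cv2.cvtColor(p,cv2.COLOR_BGR2HSV); return (h[...,1]<60)&(h[...,2]>110)
def rect(P):
    (cx,cy),(w,h),a=cv2.minAreaRect((P[:,:2]*1000).astype(np.float32))
    return np.round([cx,cy,w,h,a],1)
E
python3 - <<'E'
from h import *
for n in("top","scene"):
    p,d=vision.grab_frame(n)
    for t in("rack","cold_plate","tube_box","reagent","tube50","marker"):
        for m in models.masks_of(n,t)[:2]:
            k=cv2.erode(m["mask"].astype(np.uint8),np.ones((3,3)))>0
            P=pts(n,k,d)
            if len(P)<5: continue
            z=np.median(P[:,2]); Q=P[abs(P[:,2]-np.percentile(P[:,2],75))<.008]
            print(n,t,round(m["p"],2),np.round(m["point"]),len(P),"z",np.round(np.percentile(P[:,2],[5,50,95]),3),rect(Q))
E
python3 - <<'E'
from h import *
p,_=vision.grab_frame("top"); cv2.imwrite("pics/crop1.png",cv2.resize(p[110:300,190:460],None,fx=2.9,fy=2.9,interpolation=cv2.INTER_CUBIC))
E
```

```text
top rack 0.79 [305. 266.] 2444 z [0.006 0.017 0.021] [497.8  35.9  75.3 146.3   2.6]
top rack 0.76 [193. 182.] 2303 z [0.006 0.017 0.021] [677.1 287.9  75.3 144.   50.4]
top cold_plate 0.76 [325. 183.] 10748 z [0.007 0.01  0.013] [685.5  10.6 198.7 297.4   8.3]
top tube_box 0.75 [310. 146.] 1250 z [0.035 0.064 0.069] [738.7  37.1  59.   81.    9.5]
top reagent 0.67 [222. 266.] 522 z [0.043 0.094 0.098] [489.6 202.7  38.8  41.8   1.6]
top tube50 0.87 [435. 243.] 332 z [0.016 0.103 0.108] [ 543.1 -218.8   25.4   30.8   34.8]
top marker 0.87 [419. 177.] 309 z [0.01  0.014 0.018] [ 696.7 -198.3  119.8   15.1   65.6]
top marker 0.33 [308. 267.] 2443 z [0.006 0.017 0.021] [498.1  35.6  73.9 146.4   1.6]
scene rack 0.97 [416. 400.] 6229 z [0.007 0.017 0.02 ] [676.7 287.6  75.5 149.1  50.1]
scene rack 0.75 [315. 150.] 1812 z [0.008 0.017 0.02 ] [ 329.3 -127.9  155.3   73.6   32. ]
scene cold_plate 0.6 [268. 298.] 17310 z [0.008 0.01  0.012] [684.9   8.9 199.1 298.3   8.4]
scene tube_box 0.74 [244. 326.] 3178 z [0.025 0.063 0.068] [739.6  37.   60.7  85.1  10.3]
scene reagent 0.79 [429. 262.] 1447 z [0.016 0.07  0.096] [490.9 203.   41.   39.8   5.1]
scene tube50 0.81 [209. 168.] 807 z [0.011 0.064 0.106] [ 543.5 -219.2   31.9   28.    42.2]
scene marker 0.74 [338. 233.] 3068 z [0.007 0.017 0.02 ] [495.7  35.9  76.8 148.6   1.3]
scene marker 0.65 [159. 246.] 385 z [0.011 0.015 0.017] [ 696.9 -198.   122.1   12.8   65.6]
```

View pics/crop1.png

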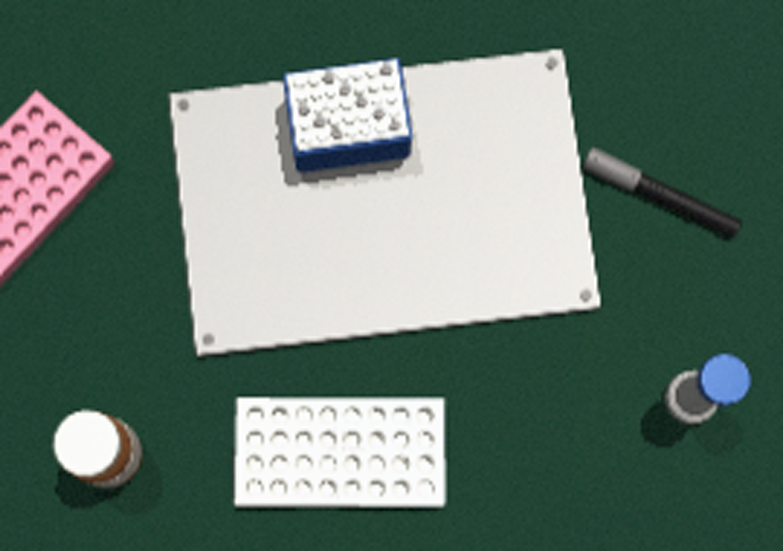

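The rack is at (0.497, 0.036), yaw about 2°. The plate is at (0.685, 0.010), yaw 8.3°, and both views agree. In the plate frame the rack sits 82 mm in front of the edge at y=+53, and the near side of the box is at x=+27. I'll push with the open fingers, which give two contact points squared to the plate.

```bash
cat >> h.py <<'E'
YAW=np.radians(8.3); C0=np.array([.685,.010])
ex=np.array([np.cos(YAW),np.sin(YAW)]); ey=np.array([-ex[1],ex[0]])
Q=[0,np.cos(YAW/2),np.sin(YAW/2),0]
def W(x,y,z): return [*(C0+ex*x+ey*y),z]      # plate frame (x from plate centre) -> world
def inpl(p): d=np.array(p[:2])-C0; return np.array([d@ex,d@ey,p[2]])
def F(): 
    f=get_state()["contact_force"]; return np.array([f[:2]@ex,f[:2]@ey,f[2]])
def st(): 
    s=get_state(); return np.round(s["time"],2),np.round(inpl(s["tcp_pos"])*1000,1),np.round(F(),1)
E
python3 - <<'E'
from h import *
ctrl.movep(W(-.255,.05,.15),Q); print(st(),get_state()["qpos"])
ctrl.movel(W(-.255,.05,-.004),max_speed=.12); print(st())
ctrl.movel(W(-.200,.05,-.004),max_speed=.06); print(st())
for x in np.arange(-.195,-.155,.004):
    ctrl.movel(W(x,.05,-.004),max_speed=.05); print(st())
    if F()[0]<-3: break
p,_=vision.grab_frame("top"); cv2.imwrite("pics/t2.png",cv2.resize(p[110:350,190:460],None,fx=2.5,fy=2.5))
E
```

```text
(np.float64(3.32), array([-254.8,   49.3,  150. ]), array([-0.5, -0.2,  0.8])) [ 0.46002821  0.37314954 -0.76734252  2.10813149  0.3635869   0.79252696
 -1.95990836]
(np.float64(4.75), array([-254.7,   50. ,   -3.6]), array([1. , 0.2, 0.4]))
(np.float64(5.82), array([-200.2,   50. ,   -4. ]), array([-0.8, -0.5,  0.3]))
(np.float64(6.07), array([-194.6,   50.1,   -3.9]), array([1.3, 0.1, 0.6]))
(np.float64(6.32), array([-190.6,   50.1,   -4. ]), array([0.2, 0.3, 0.5]))
(np.float64(6.57), array([-187.5,   49.8,   -4.2]), array([-3. ,  0.2,  0.3]))
```

View pics/t2.png

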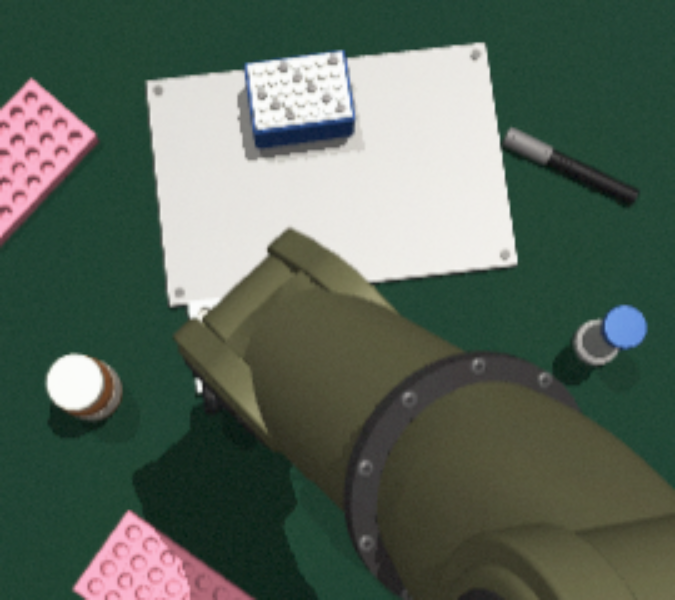

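It's bearing at about 3 N, and the geometry agrees: the finger front is 11 mm ahead of the TCP. Now I'll tip it along the computed arc with force regulation, first to 45°.

```bash
cat >> h.py <<'E'
S=.009
def arc(th,dl,s=S):
    B=-.1-(.01*np.tan(th) if th<np.radians(56) else .018*np.sin(th))
    c,n=np.cos(th),np.sin(th)
    return B-76e-3*c+s*n-.011+dl*c, 76e-3*n+s*c-.013-dl*n
def tip(a,b,dl,step=2.5,target=6):
    for t in np.radians(np.arange(a,b+.01,step)):
        x,z=arc(t,dl); ctrl.movel(W(x,.05,z),max_speed=.05)
        f=F(); N=-f[0]*np.cos(t)+f[2]*np.sin(t); T=-f[0]*np.sin(t)-f[2]*np.cos(t)
        print(round(np.degrees(t),1),"dl",round(dl*1e3,1),"N",round(N,1),"T",round(T,1),st())
        dl=float(np.clip(dl+.00012*(target-N),-.004,.008))
    return dl
E
python3 - <<'E'
from h import *
x,z=arc(0,.001); ctrl.movel(W(x,.05,z),max_speed=.03)
tip(2.5,45,.0015)
p,_=vision.grab_frame("scene"); cv2.imwrite("pics/s3.png",cv2.resize(p[100:340,180:480],None,fx=2.5,fy=2.5))
E
```

```text
2.5 dl 1.5 N 6.4 T 0.6 (np.float64(7.12), array([-187.2,   49.8,   -0.9]), array([-6.4, -0.6, -0.3]))
5.0 dl 1.5 N 6.5 T -0.1 (np.float64(7.37), array([-186.8,   49.8,    2.5]), array([-6.4, -1.1,  0.7]))
7.5 dl 1.4 N 7.2 T 1.0 (np.float64(7.62), array([-186.2,   49.8,    5.9]), array([-7.2, -0.5, -0.1]))
10.0 dl 1.3 N 6.2 T -0.1 (np.float64(7.87), array([-185.6,   49.8,    9.2]), array([-6.1, -1.3,  1.2]))
12.5 dl 1.2 N 6.2 T 0.1 (np.float64(8.12), array([-184.8,   49.8,   12.4]), array([-6.1, -0.1,  1.2]))
15.0 dl 1.2 N 5.8 T 1.2 (np.float64(8.37), array([-183.9,   49.9,   15.6]), array([-5.9, -0.4,  0.3]))
17.5 dl 1.2 N 6.1 T 1.3 (np.float64(8.62), array([-182.9,   49.9,   18.6]), array([-6.2, -0.5,  0.6]))
20.0 dl 1.2 N 6.1 T 1.2 (np.float64(8.87), array([-181.8,   49.9,   21.7]), array([-6.2, -0.4,  0.9]))
22.5 dl 1.2 N 4.4 T 1.9 (np.float64(9.12), array([-180.6,   49.9,   24.6]), array([-4.8, -1. , -0.1]))
25.0 dl 1.4 N 5.9 T 0.4 (np.float64(9.37), array([-179.3,   49.9,   27.3]), array([-5.6, -1.4,  2.1]))
27.5 dl 1.4 N 5.5 T 0.8 (np.float64(9.62), array([-177.9,   49.9,   30.1]), array([-5.2, -0.6,  1.8]))
30.0 dl 1.5 N 5.3 T 0.3 (np.float64(9.87), array([-176.4,   49.9,   32.7]), array([-4.7, -1. ,  2.4]))
32.5 dl 1.6 N 5.4 T 0.4 (np.float64(10.12), array([-174.8,   49.9,   35.2]), array([-4.7, -0.7,  2.5]))
35.0 dl 1.6 N 5.7 T 0.9 (np.float64(10.37), array([-173.3,   50. ,   37.6]), array([-5.2, -1.1,  2.5]))
37.5 dl 1.7 N 4.0 T 0.9 (np.float64(10.62), array([-171.7,   50. ,   39.7]), array([-3.8, -1.8,  1.7]))
40.0 dl 1.9 N 4.8 T 1.1 (np.float64(10.87), array([-170.2,   50. ,   41.6]), array([-4.4, -1. ,  2.3]))
42.5 dl 2.0 N 4.8 T 1.1 (np.float64(11.12), array([-168.5,   50. ,   43.7]), array([-4.2, -1.6,  2.4]))
45.0 dl 2.2 N 6.0 T 1.0 (np.float64(11.37), array([-166.7,   50. ,   45.7]), array([-4.9, -1.2,  3.6]))
```

View pics/s3.png

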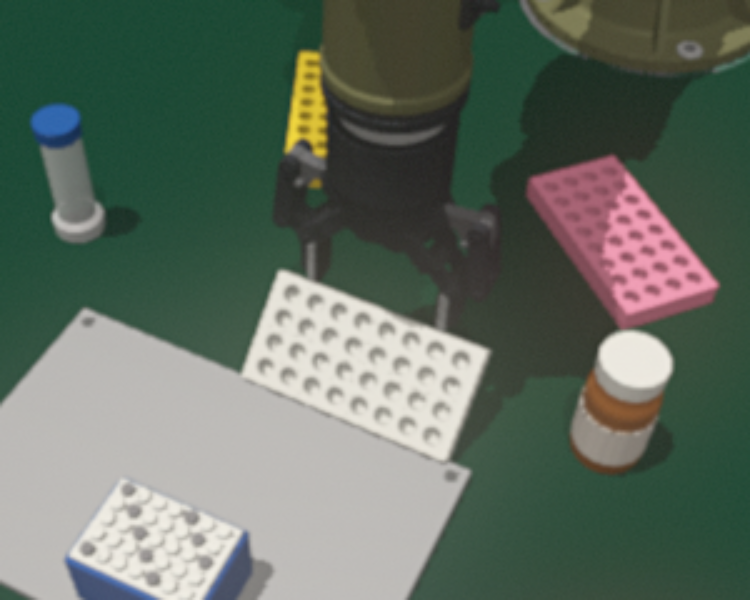

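Clean tip at 45°: the rack stands against the plate edge with both fingertips on its rear side and nothing else disturbed. I continue to upright, then drag the top over.

```bash
python3 - <<'E'
from h import *
tip(47.5,85,.0022)
s=get_state(); x,_,z=inpl(s["tcp_pos"]); lo=0; z0=z; z-=.0006
for i in range(22):
    x+=.0025; ctrl.movel(W(x,.05,z),max_speed=.05); f=F(); print(st())
    lo=lo+1 if f[2]<1 else 0
    if lo>=3: break
    z=float(np.clip(z+.00012*(f[2]-6),z0-.006,z0+.006))
p,_=vision.grab_frame("scene"); cv2.imwrite("pics/s4.png",cv2.resize(p[100:340,180:480],None,fx=2.5,fy=2.5))
E
```

```text
47.5 dl 2.2 N 5.7 T 1.2 (np.float64(11.67), array([-164.9,   50. ,   47.7]), array([-4.7, -1.6,  3.4]))
50.0 dl 2.2 N 5.2 T 1.5 (np.float64(11.92), array([-163.2,   50. ,   49.4]), array([-4.5, -1.8,  3. ]))
52.5 dl 2.3 N 4.6 T 0.5 (np.float64(12.17), array([-161.5,   50. ,   51.1]), array([-3.2, -1.3,  3.4]))
55.0 dl 2.5 N 5.2 T 1.1 (np.float64(12.42), array([-160. ,   50. ,   52.5]), array([-3.9, -1.5,  3.6]))
57.5 dl 2.6 N 7.0 T 1.3 (np.float64(12.67), array([-158.2,   50. ,   54. ]), array([-4.9, -0.9,  5.2]))
60.0 dl 2.5 N 10.6 T 1.6 (np.float64(12.92), array([-156.2,   50. ,   55.5]), array([-6.7, -1.7,  8.4]))
62.5 dl 1.9 N 12.4 T 2.5 (np.float64(13.17), array([-153.7,   50. ,   57.3]), array([-7.9, -0.3,  9.9]))
65.0 dl 1.1 N 11.9 T 2.0 (np.float64(13.42), array([-151.1,   50. ,   59.2]), array([-6.9, -1.4, 10. ]))
67.5 dl 0.4 N 11.9 T 2.3 (np.float64(13.67), array([-148.3,   50. ,   60.9]), array([-6.7, -0.4, 10.1]))
70.0 dl -0.3 N 13.5 T 3.3 (np.float64(13.92), array([-145.4,   50. ,   62.6]), array([-7.7, -1.6, 11.5]))
72.5 dl -1.2 N 12.7 T 1.9 (np.float64(14.17), array([-
[... 1593 characters left out ...]
-2.3,  5.6]))
(np.float64(18.93), array([-87.5,  50.1,  74.4]), array([ 1.2, -1.2,  7.1]))
(np.float64(19.18), array([-85.5,  50.1,  74.3]), array([ 0.3, -0.8,  5.4]))
(np.float64(19.43), array([-83.4,  50.1,  74. ]), array([ 1.2, -0.5,  5.9]))
(np.float64(19.68), array([-81.3,  50.1,  73.8]), array([ 0.2, -0.6,  5.9]))
(np.float64(19.93), array([-79.1,  50.1,  73.5]), array([0.3, 0.3, 3.2]))
(np.float64(20.18), array([-76.6,  50.1,  73.1]), array([0.9, 0.1, 1.3]))
(np.float64(20.43), array([-74.1,  50.1,  72.6]), array([ 0.1, -0.5,  0.2]))
(np.float64(20.68), array([-71.8,  50. ,  71.8]), array([-0.3, -0.5,  0.3]))
(np.float64(20.93), array([-69.1,  50. ,  71.3]), array([-0.1,  0.1, -0.4]))
```

View pics/s4.png

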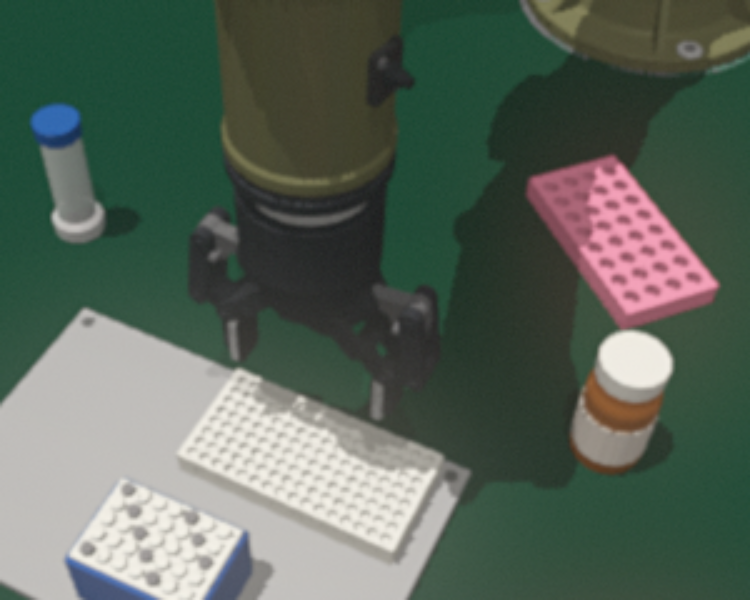

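It has flipped over the edge: small wells up, near side about at the plate edge. I'll retract and measure.

```bash
cat >> h.py <<'E'
def rackpose(cam):
    p,d=vision.grab_frame(cam); M=np.ones(d.shape,bool); P=pts(cam,M,d)
    v=np.nonzero(d>0); w=white(p)[v]
    L=np.stack([(P[:,:2]-C0)@ex,(P[:,:2]-C0)@ey,P[:,2]],1)
    k=w&(L[:,2]>.023)&(L[:,2]<.036)&(L[:,0]>-.19)&(L[:,0]<.022)&(abs(L[:,1])<.17)
    im=np.zeros(d.shape,np.uint8); im[v[0][k],v[1][k]]=1
    n,lab,stt,_=cv2.connectedComponentsWithStats(im); j=1+np.argmax(stt[1:,4])
    T=L[lab[v]==j]; c=cv2.boxPoints(cv2.minAreaRect((T[:,:2]*1000).astype(np.float32)))
    A=np.c_[T[:,:2],np.ones(len(T))]; co=np.linalg.lstsq(A,T[:,2],rcond=None)[0]
    print(cam,len(T),rect(T),"corners",np.round(c,1).tolist(),"z",np.median(T[:,2]).round(4),"slope",co[:2].round(3)); return p
E
python3 - <<'E'
from h import *
ctrl.movel(W(-.235,.05,.12),max_speed=.15); print(st())
for c in("top","scene"):
    p=rackpose(c); cv2.imwrite(f"pics/{c}5.png",p)
E
```

```text
(np.float64(22.28), array([-234.2,   50.1,  119.9]), array([-0. , -0.5,  0.2]))
top 2261 [-51.1  57.4 149.9  77.8  89.9] corners [[-90.19999694824219, -17.5], [-12.399999618530273, -17.600000381469727], [-12.100000381469727, 132.3000030517578], [-89.9000015258789, 132.39999389648438]] z 0.0274 slope [-0.002 -0.   ]
scene 3816 [-54.   56.5  78.7 150.7   0. ] corners [[-93.4000015258789, 131.8000030517578], [-93.30000305175781, -18.899999618530273], [-14.600000381469727, -18.799999237060547], [-14.800000190734863, 131.89999389648438]] z 0.0274 slope [-0.002  0.001]
```

The rack lies flat with its top at 27.4 mm. It is wholly on the plate, with the near side about 8 mm inside the edge (the two cameras differ by 3 mm). A gentle further push gives a comfortable margin, and the box is 40 mm away.

```bash
python3 - <<'E'
from h import *
ctrl.movel(W(-.145,.055,.06),max_speed=.12)
ctrl.movel(W(-.145,.055,.008),max_speed=.08); print(st())
ctrl.movel(W(-.108,.055,.008),max_speed=.06); print(st())
ctrl.movel(W(-.092,.055,.008),max_speed=.03); print(st())
ctrl.movel(W(-.145,.055,.008),max_speed=.08)
ctrl.movel(W(-.235,.055,.15),max_speed=.15); print(st())
for c in("top","scene"): p=rackpose(c)
from station import models
for t in("tube_box","reagent","tube50","marker"):
    d=vision.grab_frame("scene")[1]
    for m in models.masks_of("scene",t)[:2]:
        P=pts("scene",cv2.erode(m["mask"].astype(np.uint8),np.ones((3,3)))>0,d); print(t,rect(P[abs(P[:,2]-np.percentile(P[:,2],75))<.008]))
cv2.imwrite("pics/s6.png",p)
E
```

```text
(np.float64(24.23), array([-144.8,   55.1,    8.2]), array([ 0.1, -0.9,  0.4]))
(np.float64(25.0), array([-108.4,   55. ,    7.8]), array([-0. , -0.2, -0.1]))
(np.float64(25.68), array([-91.9,  55.1,   8. ]), array([-1. ,  0.1,  0.6]))
(np.float64(27.77), array([-234.9,   54.9,  149.5]), array([ 1.1,  0.1, -0.1]))
top 2282 [-4.040e+01  5.740e+01  7.770e+01  1.502e+02  1.000e-01] corners [[-79.30000305175781, 132.5], [-79.0999984741211, -17.799999237060547], [-1.399999976158142, -17.600000381469727], [-1.7000000476837158, 132.60000610351562]] z 0.0273 slope [-0.001  0.001]
scene 3923 [-43.2  56.6 150.9  78.6  89.7] corners [[-82.80000305175781, -18.700000762939453], [-4.199999809265137, -19.100000381469727], [-3.5, 131.8000030517578], [-82.0999984741211, 132.1999969482422]] z 0.0275 slope [-0.002  0.   ]
tube_box [739.2  38.4  61.3  82.9   8.7]
reagent [491.6 203.   40.4  39.    2.6]
tube50 [ 543.9 -219.5   30.2   27.8   56. ]
tube50 [635.6  60.8  75.4 149.    8. ]
marker [ 695.1 -197.1  120.9   15.6   63.7]
```

View pics/s6.png

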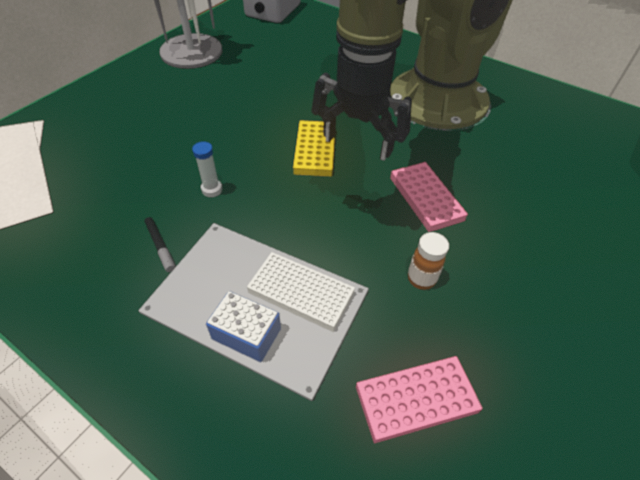

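The rack is at pixel (302,289), small wells up and wholly on the plate. The bystanders have not moved (within 2 mm) and the robot is clear.

```bash
python3 -c "
from station import ticket; print(ticket.close_job())"
```

```text
the job is handed in; nothing more can be done
None
```

I handed the job in with the rack flat on the cold plate, small wells up, after about 28 s of robot time. The system gave no verdict.

**What I did:** I pushed the rack against the near edge of the plate with the open fingertips, reading about 3 N. I then tipped it up along an arc with the force held in check and drag-tipped it over the edge. A last gentle push moved it about 11 mm further onto the plate.

**Last checks:**
- **Position:** the near side is 17 to 21 mm inside the plate edge, and the +y end is about 18 mm inside. The far side is about 30 mm short of the tube box.
- **Flatness:** the top face measures 27.4 mm high (28 mm nominal), with a slope of 0.002 or less.
- **Other things:** the box, jar, 50 mL tube and marker are within about 2 mm of where they started. The gripper is clear of everything.

**What disagreed:** the two cameras differ by about 3 mm on the rack's position along the plate's x, well inside the margins. While the rack was nearly upright, the fingertip force rose to about 26 N, above the 6 N I was aiming for, then dropped again. That is far below the 120 N wrist limit.

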